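# Feed a well plate into the plate reader with its sprung pusher

### The arm

A 6-joint arm with a two-finger parallel gripper is mounted at the origin on the work surface. World frame = base frame: x ahead of the robot, y to its left, z up, the work surface at z = 0. Lengths are in m, angles in rad, forces in N, time in s.
With the tool pointing down it reaches from about 0.275 to 0.875 m from the base axis. Payload 12.5 kg.
Tool frame: the origin (TCP) lies at the very end of the fingers, on their centre line; the grasp point (between the pads) lies 19 mm behind it; z points along the fingers, y is the line along which they close (so a half turn about z gives the same grasp; the last joint's range is limited). The gripper opens to 85 mm and grips with 20 to 120 N. Pads are 22 mm wide; open, the fingers measure 114 mm over their backs; the gripper's body (76 mm by 85 mm) begins 54 mm behind the grasp point. The pads swing forward as they close: fully open they stand 13 mm farther back than shut.
Start: joints at [1.247, 0.351, 1.652, -0, 1.139, -0.085], TCP at [0.13, 0.534, 0.231] pointing down, gripper open.
Joint ranges: [-2.75, 2.75], [-0.79, 2.1], [0.01, 2.65], [-1.57, 4.71], [0.07, 3.14], [-2.87, 2.87]. Speed limits (rad/s): [2.22, 2.22, 2.79, 3.14, 3.14, 3.14].

### API

Orientations are given as a 3x3 rotation matrix whose columns are the frame's x, y, z axes.
In Python, from bench import manip gives the robot as it stands. Calls block until the motion is done:
- manip.move_ptp(position, orientation): joint-space move of the TCP to a pose.
- manip.move_l(position, attitude=None, max_speed=0.15): straight line of the TCP; attitude=None keeps the orientation; max_speed is the mean speed in m/s.
- manip.move_j(angles): joint-space move.
- manip.set_gripper(opening, effort=None): opening from 0.0 (shut) to 1.0 (fully open); effort is the grip in N (None keeps the last); returns when the fingers have stopped.
- manip.dwell(seconds).
- manip.inverse_kinematics(position, orientation): joint angles nearest the present ones, or None.
- manip.grab_frame(name): name is "side" or "top"; returns (picture, depth): 384x512x3 uint8, red, green, blue; 384x512 float32, m along the optical axis (not along the pixel's ray), 0 where there is no reading.
- manip.get_calibration(name): a dict with "camera_matrix" (3x3 intrinsics, pixels), "R" (3x3) and "t" (3): a world point X has camera coordinates R X + t. Camera axes: x right, y down, z forward; pixel columns grow to the right and rows downward; lengths in m; the calibration is good to about 2 mm. A picture is of the moment at which its call begins. get_calibration takes no time and is no camera call.
A pose or a line that the arm cannot do raises manip.Unreachable and nothing moves.
- manip.sign_off(): hands the job in; it is judged then, once.
Trained networks look in the newest picture that a camera, given by its name, has taken for a name from the list of things; names that differ only in an ending like _2 or _b are one class to them, and where a whole thing is asked for, a point or a joint stands for the part that bears it (a point fixed in the world has none). Each returns a list of dicts, best first, with "confidence" (0 to 1); they miss things now and then, are a little off and sometimes report something else, mostly with a low value. They report only what shows in the picture. A call takes as long as a camera call. They do not tell look-alikes from the thing itself.
- manip.look_for(camera, name): "at" ([x, y, z] in m, in world coordinates, good to about 4 mm: the middle of the surface that is visible of it).
Readings, each from a call of its own:
- manip.current_time(): time.
- manip.current_qpos(): joint angles.
- manip.current_joint_vel(): joint speeds.
- manip.current_joint_torque(): joint torques, N m.
- manip.current_ee_pos(): TCP position.
- manip.current_tcp_rot(): TCP orientation.
- manip.current_force(): force on the tool from outside, world axes, zero at the start.
- manip.current_ft_torque(): the same for the moment, N m.
- manip.current_grip_width(): opening from 0.0 (shut) to 1.0 (fully open).
- manip.current_grip_force(): force on a finger pad.
Only numpy, scipy, OpenCV 4.12 (cv2) and the standard library are available. Lean on these libraries where they do the work, as an engineer would, in place of code of your own. Each camera call takes 0.05 s, during which the arm holds its last target. There are 200 camera calls.

### The job

Load the well plate into the plate reader: slide the plate across the deck until it lies square and flush along the steel fence, then push the sprung pusher's upright paddle all the way in to its end stop, so that the plate is driven fully home under the head, and let the pusher come back out by itself. Push gently, without ramming the plate or the reader, and leave the things around it where they are.

Things in the scene. Friction and masses are not known exactly. Their poses are not given: they have to be found in the camera images.
- reader: White plate reader, fixed. Origin on the bench (z=0) in the mouth's plane. Reader frame: x level, the feed direction into the mouth; y level, from the fence towards the robot's side; z up. In mm: aluminium deck x -235 to 0, y -76 to 129, top z=12. Body x 0 to 240, y -150 to 130.
- fence_face (a point): Top edge, mid-length, of the face of the steel fence, a wall along the deck's side away from the robot: face at y=-64 in the reader's frame, top at z=24 (12 mm above the deck). It runs on into the mouth as the tunnel's wall.
- mouth (a point): Floor of the mouth at its centre (x=0, y=2, z=12 mm in the reader's frame). The mouth is open from y=-64 to y=68 and up to z=40, so the plate enters only if it lies along the fence. The tunnel behind ends at a stop at x=68.
- head_edge (a point): Middle of the lower front edge of the reader's head, which overhangs the deck: x=-45, z=120 mm in the reader's frame, y -150 to 130, up to z=190. At the end of the stroke a gripper pointing straight down would strike it: tilt the tool 25 to 45 degrees so that the fingertips point forward in the feed direction.
- push_face (a point): Centre of the flat back face of the pusher's black upright paddle (80 mm wide along reader y, 8 thick, 1 to 45 mm above the deck); push it along reader x. Pusher out: x=-175, y=0, z=35 mm in the reader's frame. A steel nose bar, 100 mm wide and 14 high, has its flat front 30 mm ahead of this point and pushes the plate.
- pusher (a joint): Pusher travel along reader x, m: 0 out (rest), 0.125 fully in at a hard end stop. The return spring resists with about 4 N at rest, 11 N fully in; let go, the pusher comes back alone and the plate stays in. If the plate catches beside the mouth it stops short. Fully in, the plate's centre is at x=+23 mm in the reader's frame.
- plate: Slick white plastic 24-well plate, 128 x 85.5 x 14.5 mm high, about 0.11 kg, loose, up to 12 deg askew on the deck, 25 to 45 mm off the fence. Origin: centre of underside, y along the 128 mm length, across the feed. Flush to the fence its centre is at y=0 in the reader's frame. Too wide to grasp. Pushed at mid-end with a corner on the fence it can wedge: push off centre to straighten it.
- tip_box: Bystander: open black pipette-tip box, 75 x 115 x 45 mm high, on the bench just beyond the fence. Origin at the centre of its underside.
- jar: Bystander: small closed jar, 52 mm across, 62 mm high, beyond the fence near the pusher end of the deck. Origin at the centre of its underside.
- pipette: Bystander: white pipette lying on the bench behind the pusher end of the deck, 220 mm long, 26 mm high. Origin on the bench under its handle.
- tube_rack: Bystander: white rack with capped sample tubes, 90 x 150 mm, 94 mm high with the tubes, to the robot's right. Origin at the centre of its underside.
Not all that is in view belongs to the job. Leave any blue look-alike of the plate alone.

How it is judged:
By the outcome, as a careful person would: the job done as asked, in the order asked, and still so for the second after the job is handed in, with the robot touching nothing.
It also fails if it takes over 64 s, if anything falls off the work surface, if the arm or the gripper's body presses on something with over 40 N, if the wrist force passes 120 N, or if a joint passes its speed limit or range.

## Working session

There is one attempt and no reset: what is moved stays moved. The work goes in short steps, each a Python script; the robot and the scene stay as the last script left them, time stands still between calls to the robot, and variables do not carry over. Pictures are saved under pics/ and viewed, at most 10 in all, crops included, and the job is handed in when it is done.

```bash
mkdir -p pics
python3 - <<'E'
from bench import manip
import cv2,numpy as np
for c in ["top","side"]:
    p,d=manip.grab_frame(c); cv2.imwrite(f"pics/{c}0.png",p[:,:,::-1]); np.savez(f"{c}0.npz",p=p,d=d)
    k=manip.get_calibration(c); print(c,k["camera_matrix"].tolist(),k["R"].round(3).tolist(),k["t"].round(3))
    for n in ["reader","fence_face","mouth","head_edge","push_face","plate","tip_box","jar","pipette","tube_rack"]:
        print(n,[(np.round(r["at"],3).tolist(),round(r["confidence"],2)) for r in manip.look_for(c,n)[:3]])
print(manip.current_time())
E
```

```text
top [[440.9471976293617, 0.0, 255.1306731193962], [0.0, 440.9471976293617, 187.98797704556134], [0.0, 0.0, 1.0]] [[0.016, -1.0, -0.007], [-0.99, -0.015, -0.137], [0.137, 0.009, -0.991]] [-0.13   0.547  0.996]
reader [([0.615, 0.121, 0.187], 0.78)]
fence_face [([0.616, 0.12, 0.19], 0.58)]
mouth [([0.613, 0.12, 0.191], 0.67), ([0.745, -0.066, 0.026], 0.2)]
head_edge [([0.617, 0.12, 0.19], 0.72)]
push_face [([0.578, -0.083, 0.023], 0.6)]
plate [([0.556, 0.003, 0.027], 0.64), ([0.344, 0.153, 0.015], 0.64), ([0.327, -0.182, 0.017], 0.62)]
tip_box [([0.748, -0.066, 0.026], 0.85)]
jar [([0.698, -0.206, 0.06], 0.65)]
pipette [([0.538, -0.265, 0.019], 0.88)]
tube_rack [([0.611, -0.374, 0.052], 0.56)]
side [[435.86829973707165, 0.0, 258.7491441054631], [0.0, 435.86829973707165, 194.12716649278383], [0.0, 0.0, 1.0]] [[-0.784, -0.621, -0.013], [-0.479, 0.618, -0.624], [0.396, -0.483, -0.781]] [0.346 0.408 0.766]
reader [([0.568, 0.171, 0.19], 0.8)]
fence_face [([0.57, 0.178, 0.191], 0.94), ([0.571, -0.082, 0.028], 0.18)]
mouth []
head_edge [([0.572, 0.176, 0.19], 0.8)]
push_face [([0.739, -0.075, 0.03], 0.25)]
plate [([0.319, -0.175, 0.013], 0.93), ([0.515, -0.004, 0.024], 0.71), ([0.346, 0.14, 0.01], 0.64)]
tip_box [([0.738, -0.074, 0.032], 0.75), ([0.516, -0.005, 0.024], 0.29)]
jar [([0.69, -0.199, 0.042], 0.92)]
pipette [([0.537, -0.259, 0.017], 0.59)]
tube_rack [([0.598, -0.358, 0.049], 0.78)]
1.1
```

View pics/top0.png

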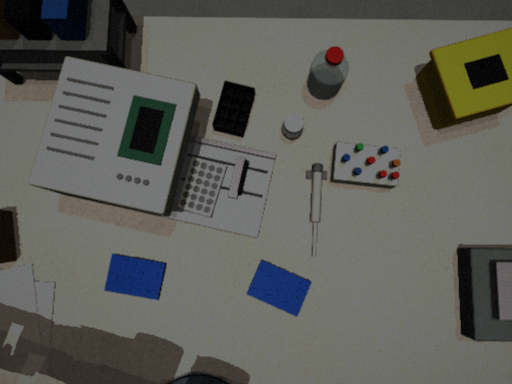

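View pics/side0.png

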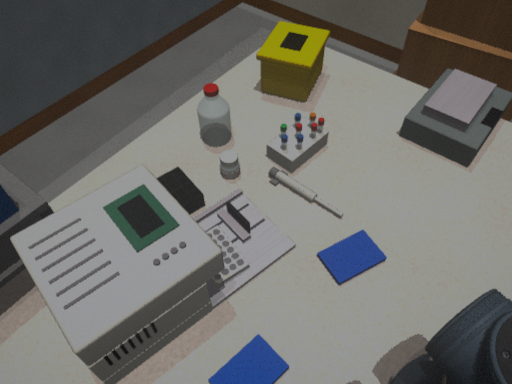

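Top view: the reader is at upper left (about 120,135), turned about 13°. The white plate is on the deck at (203,187), the paddle at (238,176), and the fence runs along the top deck edge (230,145). The blue plates at (135,277) and (279,287) are decoys. Next I'll fit the poses from depth.

```bash
cat > h.py <<'E'
from bench import manip
import cv2,numpy as np
def cloud(c,d):
    k=manip.get_calibration(c);K=k["camera_matrix"];v,u=np.mgrid[0:384,0:512]
    X=np.stack([(u-K[0,2])/K[0,0]*d,(v-K[1,2])/K[1,1]*d,d],-1)
    return (X-k["t"])@k["R"]
def proj(c,P):
    k=manip.get_calibration(c);q=(np.atleast_2d(P)@k["R"].T+k["t"])@k["camera_matrix"].T
    return q[:,:2]/q[:,2:]
def rect(P):
    r=cv2.minAreaRect((P[:,:2]*1000).astype(np.float32)); return np.round(r[0],1),np.round(r[1],1),round(r[2],2),cv2.boxPoints(r).round(1).tolist()
E
python3 - <<'E'
from h import *
for c in ["top","side"]:
    z=np.load(c+"0.npz");W=cloud(c,z["d"]);ok=z["d"]>0
    m=ok&(W[...,2]>.182)&(W[...,2]<.2)&(W[...,0]>.4)&(W[...,1]>-.1)&(W[...,1]<.4)&(W[...,0]<.85)
    m=cv2.morphologyEx(m.astype(np.uint8),cv2.MORPH_OPEN,np.ones((3,3)))>0
    print(c,"head",m.sum(),rect(W[m]),np.median(W[m][:,2]))
    if c=="top":
        n,l,s,_=cv2.connectedComponentsWithStats(m.astype(np.uint8)); print(s[:, :].tolist())
    r=ok&(abs(W[...,0]-.58)<.15)&(abs(W[...,1]+.05)<.13)
    for a,b in [(.008,.016),(.022,.030),(.045,.065)]:
        mm=r&(W[...,2]>a)&(W[...,2]<b); print(a,b,mm.sum(),rect(W[mm])[:3], np.median(W[mm][:,2]))
z=np.load("top0.npz");x0,y0,w,h=155,120,150,125
cv2.imwrite("pics/crop.png",cv2.resize(z["p"][y0:y0+h,x0:x0+w,::-1],None,fx=5,fy=5,interpolation=cv2.INTER_CUBIC))
W=cloud("top",z["d"]);H=W[...,2]
np.set_printoptions(linewidth=250)
print((H[135:235:4,165:285:4]*1000).round().astype(int))
E
```

```text
top head 19112 (array([678.4, 220.1]), array([403.5, 335.4]), 78.29, [[473.20001220703125, 56.599998474121094], [801.7000122070312, -11.399999618530273], [883.5999755859375, 383.6000061035156], [555.0999755859375, 451.70001220703125]]) 0.18972443917720844
[[0, 0, 512, 384, 177496], [88, 34, 6, 8, 31], [106, 37, 4, 6, 21], [21, 38, 3, 3, 9], [53, 38, 8, 6, 35], [80, 40, 5, 3, 15], [93, 40, 3, 3, 9], [8, 41, 102, 13, 528], [7, 44, 6, 4, 20], [97, 44, 3, 4, 12], [29, 56, 168, 158, 18432]]
0.008 0.016 4499 (array([595.4, -52.2]), array([214.8, 281.3]), 78.29) 0.011584858258228681
0.022 0.03 2572 (array([605.9, -24.5]), array([187.4, 260.9]), 39.26) 0.025733992782038417
0.045 0.065 149 (array([630.3, -62.7]), array([192.7,  76.3]), 3.89) 0.055120162895131726
side head 21438 (array([655.1, 173.7]), array([299.3, 312.5]), 78.26, [[471.6000061035156, 59.0], [777.5999755859375, -4.599999904632568], [838.5, 288.3999938964844], [532.5, 352.0]]) 0.1900810639143815
0.008 0.016 3468 (array([585.4, -47.3]), array([218.7, 265.3]), 78.1) 0.011842094351981466
0.022 0.03 1691 (array([591.3, -60.5]), ar
[... 2513 characters left out ...]
 25  30  27  13   6  13  12  10  15  11  14  13  11  10  12  13  -2  -1   0   1   3]
 [140 128  14   9  12  11  13  12  10  11  11  26  10   9  12  13   9  12  11  10  15   9  10   8  11   4   1   0  -1  -3]
 [  2  -2  -4  -2  12   8  13  11  10  12  12  12  13   8  11  10  11  13  11  11  11  12  12  12  11  -1  -3  -2  -1  -2]
 [  1   0   0  -2  -2  -3   2  -1  13  13  11  11   8  10  12  10  13  13  13  11  15  11  12  10  -2  -1   0   1  -4  -2]
 [ -2   2  -2   0  -1   2   0   1   0   3  -1   3   4  10  13  11  12  11  11  12  11  13  15   9  -2  -1   0   2  -1  -1]
 [ -2   2   1   1  -1  -1   0  -1   1  -2   0  -2   0  -2  -1  -5   0  11  13  12  13  14  11   9  -1   1  -2  -3  -1  -1]]
```

View pics/crop.png

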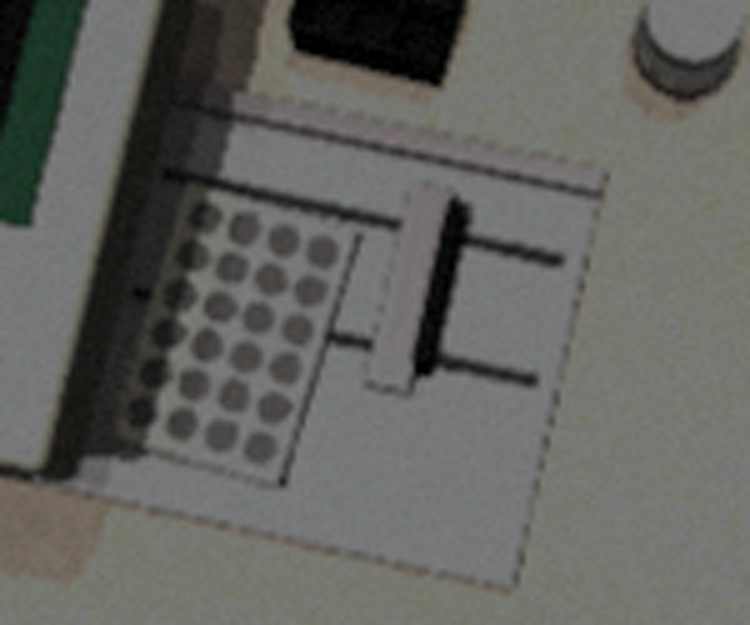

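```bash
cat >> h.py <<'E'
from scipy.optimize import minimize
YAW=np.deg2rad(78.27)
def edge_lo(v,bw=1.0):  # half-density crossing at both ends of a uniform distribution
    h,b=np.histogram(v,np.arange(v.min()-5,v.max()+5,bw)); h=np.convolve(h,np.ones(3)/3,'same')
    lvl=np.median(h[h>h.max()*.3])/2; i=np.where(h>lvl)[0]; return b[i[0]]+bw/2,b[i[-1]]+bw/2
def fitplate(P,size=(85.5,128)):
    # P in mm (N,2); maximise points inside minus empty area via signed distance
    best=None
    def cost(q):
        c,s=np.cos(q[2]),np.sin(q[2]);D=P-q[:2];a=np.abs(D@[c,s])-size[0]/2;b=np.abs(D@[-s,c])-size[1]/2
        m=np.maximum(a,b); return np.mean(np.clip(m,0,6)**2)+0
    r=cv2.minAreaRect(P.astype(np.float32))
    res=[minimize(cost,[*P.mean(0),t],method="Nelder-Mead",options=dict(xatol=.01,fatol=1e-6,maxiter=2000)) for t in np.deg2rad([-12,-6,0,6,12])]
    b=min(res,key=lambda r:r.fun); return b.x,b.fun
E
python3 - <<'E'
from h import *
ex=np.array([np.cos(YAW),np.sin(YAW)]);ey=np.array([-ex[1],ex[0]])
for c in ["top","side"]:
    z=np.load(c+"0.npz");W=cloud(c,z["d"]);ok=z["d"]>0
    R=np.stack([W[...,:2]@ex,W[...,:2]@ey],-1)*1000;H=W[...,2]*1000
    m=ok&(H>184)&(H<196)&(W[...,0]>.4)&(W[...,0]<.85)&(W[...,1]<.4)&(W[...,1]>-.1)
    n,l,s,_=cv2.connectedComponentsWithStats(m.astype(np.uint8),connectivity=4);m=l==1+s[1:,4].argmax()
    hx=edge_lo(R[m][:,0]);hy=edge_lo(R[m][:,1]);print(c,"head x",hx,"->ox",hx[0]+45,hx[1]-240,"y",hy,"->oy",hy[0]+150,hy[1]-130)
    reg=ok&(abs(W[...,0]-.58)<.17)&(abs(W[...,1]+.05)<.16)
    d=reg&(H>6)&(H<18)
    d=cv2.morphologyEx(d.astype(np.uint8),cv2.MORPH_OPEN,np.ones((3,3)))>0
    dx=edge_lo(R[d][:,0]);dy=edge_lo(R[d][:,1]);print(" deck x",dx,"->ox",dx[0]+235,"y",dy,"->oy",dy[1]-129)
    p=reg&(H>48)&(H<62);n,l,s,_=cv2.connectedComponentsWithStats(p.astype(np.uint8));
    for i in range(1,n):
        if s[i,4]>20: q=R[l==i];print(" tall",s[i,4],np.percentile(q,[3,97],axis=0).round(1).tolist(),W[l==i].mean(0).round(3))
    f=reg&(H>19)&(H<31);f=cv2.morphologyEx(f.astype(np.uint8),cv2.MORPH_OPEN,np.ones((3,3)))
    n,l,s,_=cv2.connectedComponentsWithStats(f)
    for i in range(1,n):
        if s[i,4]>100:
            q=R[l==i];print(" flat",s[i,4],np.percentile(q,[1,50,99],axis=0).round(1).tolist(),np.median(H[l==i]), end=' ')
            x,fv=fitplate(q);print("fit",x[:2].round(1),np.rad2deg(x[2]).round(2),fv.round(3),cv2.minAreaRect(q.astype(np.float32)))
E
```

```text
top head x (np.float64(152.23656757986961), np.float64(434.23656757986964)) ->ox 197.23656757986961 194.23656757986964 y (np.float64(-728.9812497363412), np.float64(-452.98124973634117)) ->oy -578.9812497363412 -582.9812497363412
 deck x (np.float64(-36.9886424923972), np.float64(177.0113575076028)) ->ox 198.0113575076028 y (np.float64(-646.5453747959041), np.float64(-452.5453747959041)) ->oy -581.5453747959041
 tall 103 [[-64.4, -747.6], [-40.9, -708.7]] [ 0.701 -0.199  0.059]
 tall 124 [[22.4, -619.0], [30.2, -544.5]] [ 0.575 -0.093  0.056]
 flat 113 [[120.9, -657.8], [148.2, -651.4], [173.7, -645.7]] 23.097458498357334 fit [ 147.8 -651.5] -12.0 0.0 ((147.30467224121094, -651.702392578125), (12.333239555358887, 53.6373405456543), 89.91949462890625)
 flat 304 [[-35.7, -658.2], [31.8, -651.5], [106.2, -645.5]] 23.132294624981682 fit [  35.4 -653.5] -59.01 0.0 ((35.04576110839844, -651.7814331054688), (13.319580078125, 144.70358276367188), 89.8134994506836)
 flat 1918 [[74.3, -604.7], [117.6, -540.8], [161.4, -478.9]] 26.092090574075158 fit [ 118.1 -542. ] -4.03 0.0 ((118.141815185546
[... 789 characters left out ...]
7 [[25.2, -619.2], [33.1, -542.3]] [ 0.573 -0.089  0.055]
 flat 263 [[-32.3, -657.7], [37.5, -649.9], [102.5, -643.9]] 23.720221490869047 fit [  37.6 -648.5] -59.74 0.0 ((35.72895050048828, -650.5698852539062), (138.68214416503906, 14.96926498413086), 0.06522031128406525)
 flat 407 [[31.1, -629.3], [43.6, -578.0], [54.8, -531.9]] 25.513404802639705 fit [  43.5 -578.9] -12.0 0.0 ((41.939720153808594, -581.3202514648438), (26.574932098388672, 100.38743591308594), 0.24552038311958313)
 flat 1007 [[76.2, -601.0], [100.6, -509.8], [164.4, -476.4]] 26.384881322339854 fit [ 120.1 -541. ] -3.7 0.004 ((119.78549194335938, -541.0880737304688), (129.84507751464844, 86.03397369384766), 85.5479736328125)
```

```bash
cat >> h.py <<'E'
ex=np.array([np.cos(YAW),np.sin(YAW),0]);ey=np.array([-ex[1],ex[0],0]);ez=np.array([0,0,1.])
OX,OY=198.,-581.
def P(x,y,z): return ((x+OX)*ex+(y+OY)*ey+z*ez)/1000
def att(t,s=1):
    t=np.deg2rad(t);z=np.sin(t)*ex-np.cos(t)*ez;y=s*ey;return np.stack([np.cross(y,z),y,z],1)
def tor(p):
    p=np.asarray(p)*1000;return np.array([p@ex-OX,p@ey-OY,p[2]]).round(1)
def plate(c):
    p,d=manip.grab_frame(c);W=cloud(c,d);R=np.stack([W@ex*1000-OX,W@ey*1000-OY],-1);H=W[...,2]*1000
    m=(d>0)&(H>20)&(H<32)&(R[...,0]>-143)&(R[...,0]<60)&(R[...,1]>-62)&(R[...,1]<125)
    m=cv2.morphologyEx(m.astype(np.uint8),cv2.MORPH_OPEN,np.ones((3,3)))
    n,l,s,_=cv2.connectedComponentsWithStats(m);q=R[l==1+s[1:,4].argmax()]
    x,f=fitplate(q);return p,x[:2].round(1),np.rad2deg(x[2]).round(2),len(q),cv2.minAreaRect(q.astype(np.float32))
E
python3 - <<'E'
from h import *
print(manip.current_qpos())
for s in (1,-1):
  for t in (35,40):
    for p in [(-90,150,200),(-90,150,22),(-90,80,22),(-74,75,22),(-200,0,120),(-200,0,30),(-58,0,30)]:
        q=manip.inverse_kinematics(P(*p),att(t,s)); print(s,t,p,None if q is None else np.round(q,2).tolist())
E
```

```text
[ 1.24742630e+00  3.50675193e-01  1.65181160e+00 -2.83532812e-05
  1.13908898e+00 -8.46001122e-02]
1 35 (-90, 150, 200) [-0.41, 0.25, 2.02, 0.67, 1.12, 2.55]
1 35 (-90, 150, 22) [-0.41, 0.63, 2.09, 0.89, 0.8, 2.17]
1 35 (-90, 80, 22) [-0.38, 0.69, 1.91, 0.84, 0.87, 2.3]
1 35 (-74, 75, 22) [-0.35, 0.69, 1.9, 0.85, 0.86, 2.32]
1 35 (-200, 0, 120) [-0.54, 0.64, 1.63, 0.63, 1.18, 2.47]
1 35 (-200, 0, 30) [-0.54, 0.78, 1.65, 0.67, 1.05, 2.36]
1 35 (-58, 0, 30) [-0.31, 0.76, 1.7, 0.79, 0.93, 2.47]
1 40 (-90, 150, 200) [-0.46, 0.28, 2.02, 0.75, 1.16, 2.47]
1 40 (-90, 150, 22) [-0.46, 0.66, 2.08, 0.95, 0.87, 2.09]
1 40 (-90, 80, 22) [-0.42, 0.72, 1.9, 0.9, 0.93, 2.22]
1 40 (-74, 75, 22) [-0.39, 0.72, 1.9, 0.92, 0.92, 2.24]
1 40 (-200, 0, 120) [-0.57, 0.67, 1.62, 0.69, 1.23, 2.41]
1 40 (-200, 0, 30) [-0.57, 0.81, 1.63, 0.73, 1.12, 2.3]
1 40 (-58, 0, 30) [-0.34, 0.78, 1.7, 0.87, 0.98, 2.39]
-1 35 (-90, 150, 200) [-0.41, 0.25, 2.02, 0.67, 1.12, -0.59]
-1 35 (-90, 150, 22) [-0.41, 0.63, 2.09, 0.89, 0.8, -0.97]
-1 35 (-90, 80, 22) [-0.38, 0.69, 1.91, 0.84, 0.87, -0.84]
-1 35 (-74, 75, 22) [-0.35, 0.69, 1.9, 0.85, 0.86, -0.82]
-1 35 (-200, 0, 120) [-0.54, 0.64, 1.63, 0.63, 1.18, -0.67]
-1 35 (-200, 0, 30) [-0.54, 0.78, 1.65, 0.67, 1.05, -0.78]
-1 35 (-58, 0, 30) [-0.31, 0.76, 1.7, 0.79, 0.93, -0.67]
-1 40 (-90, 150, 200) [-0.46, 0.28, 2.02, 0.75, 1.16, -0.67]
-1 40 (-90, 150, 22) [-0.46, 0.66, 2.08, 0.95, 0.87, -1.05]
-1 40 (-90, 80, 22) [-0.42, 0.72, 1.9, 0.9, 0.93, -0.92]
-1 40 (-74, 75, 22) [-0.39, 0.72, 1.9, 0.92, 0.92, -0.9]
-1 40 (-200, 0, 120) [-0.57, 0.67, 1.62, 0.69, 1.23, -0.73]
-1 40 (-200, 0, 30) [-0.57, 0.81, 1.63, 0.73, 1.12, -0.84]
-1 40 (-58, 0, 30) [-0.34, 0.78, 1.7, 0.87, 0.98, -0.75]
```

Run:
```python
from h import *
A=att(35,-1)
p=manip.current_ee_pos();manip.move_l([p[0],p[1],.32],max_speed=.25)
manip.set_gripper(0.0)
manip.move_ptp(P(-90,150,220),A); manip.move_l(P(-90,150,22),max_speed=.2)
print(manip.current_time(),manip.current_force().round(2),tor(manip.current_ee_pos()))
for y in (125,105,90):
    manip.move_l(P(-90,y,22),max_speed=.06);print(y,manip.current_force().round(2),tor(manip.current_ee_pos()))
for c in("top","side"):
    r=plate(c);print(c,r[1:]);cv2.imwrite(f"pics/{c}1.png",r[0][:,:,::-1])
print(manip.current_time())
```

```text
5.7333 [-0.09 -0.09 -0.11] [-90.  149.7  22.6]
125 [-0.78 -0.34  0.67] [-89.9 125.1  21.9]
105 [0.72 0.02 0.1 ] [-90.  104.9  21.9]
90 [-0.04  0.18  0.1 ] [-90.   89.8  22. ]
top (array([-73. ,  12.4]), np.float64(3.42), 1804, ((-72.91764831542969, 12.394535064697266), (86.1473159790039, 127.87725067138672), 3.525447368621826))
side (array([-93.1,  11. ]), np.float64(7.68), 491, ((-102.74491882324219, 13.962970733642578), (133.4319305419922, 38.58583068847656), 80.24506378173828))
7.2833
```

View pics/side1.png

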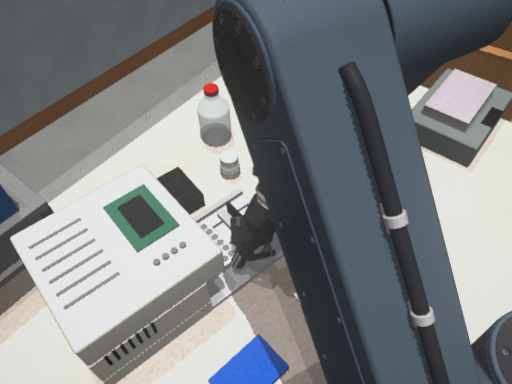

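The side view is blocked by the arm, but the top view sees the plate: it is 12 mm off the fence and turned +3.4°. I'll push on its other half next.

Run:
```python
from h import *
manip.move_l(P(-90,105,22),max_speed=.1);manip.move_l(P(-60,105,22),max_speed=.1)
for y in (90,86,83,81,80):
    manip.move_l(P(-60,y,22),max_speed=.04);r=plate("top");print(y,manip.current_force().round(2),tor(manip.current_ee_pos()),r[1],r[2],r[3])
print(manip.current_time())
```

```text
90 [ 0.65 -0.58  0.81] [-60.   90.1  21.9] [-72.9  11.2] 2.87 1500
86 [-0.82  0.85 -1.09] [-60.   85.9  22. ] [-72.9   8.1] 2.85 1477
83 [-0.31 -0.03  0.6 ] [-60.   82.9  22. ] [-73.   5.] 3.28 1478
81 [ 0.03 -0.36 -0.24] [-60.   80.9  22. ] [-73.    3.2] 3.0 1473
80 [-1.34  1.25  0.56] [-60.  80.  22.] [-73.    2.9] 2.88 1471
9.8083
```

Run:
```python
from h import *
f0=0
for y in np.arange(79,70,-.7):
    manip.move_l(P(-60,y,22),max_speed=.02);manip.dwell(.1)
    F=np.mean([manip.current_force() for _ in range(5)],0);r=plate("top");print(y.round(1),(F@ey).round(2),(F@ex).round(2),tor(manip.current_ee_pos()),r[1],r[2],r[3])
    if F@ey>5: break
print(manip.current_time())
```

```text
79.0 -0.09 -0.04 [-60.  79.  22.] [-73.1   1.7] 2.8 1458
78.3 0.99 -0.92 [-60.   78.3  22. ] [-73.1   1.4] 2.8 1457
77.6 2.38 0.46 [-59.9  77.9  22. ] [-73.    1.4] 2.84 1443
76.9 4.33 1.81 [-59.8  77.5  21.9] [-72.8   1.3] 2.38 1447
76.2 7.5 2.05 [-59.6  77.3  21.9] [-72.8   1.3] 2.62 1450
11.8083
```

The plate is wedging: one corner is on the fence and the finger friction holds it. I'll back off, push nearer its +x corner, and drag +x at the same time so friction turns it square.

Run:
```python
from h import *
A=att(42,-1)
manip.move_l(P(-60,92,24),max_speed=.1);manip.move_l(P(-54,92,23),A,max_speed=.1)
manip.move_l(P(-54,81,23),max_speed=.05)
x,y=-54,81.
def rep():
    F=np.mean([manip.current_force() for _ in range(5)],0);r=plate("top");print(x,round(y,1),(F@ey).round(2),(F@ex).round(2),tor(manip.current_ee_pos()),r[1],r[2],r[3]);return F@ey,r
rep()
while x<-40 and y>73:
    x+=1;y-=.6
    manip.move_l(P(x,y,23),max_speed=.02);f,r=rep()
    if f>6: break
cv2.imwrite("pics/top2.png",cv2.resize(r[0][100:260,140:300,::-1],None,fx=3.5,fy=3.5,interpolation=cv2.INTER_CUBIC))
print(manip.current_time())
```

```text
-54 81.0 0.58 -0.75 [-53.9  80.9  23.1] [-72.7   1.3] 2.32 1497
-53 80.4 -0.2 0.35 [-53.   80.5  23. ] [-72.7   1.2] 2.28 1486
-52 79.8 -0.11 -0.43 [-52.   79.8  23. ] [-72.6   1.1] 2.47 1444
-51 79.2 0.12 0.06 [-51.   79.2  23. ] [-72.6   1.3] 2.39 1451
-50 78.6 0.27 0.25 [-50.   78.6  23. ] [-72.5   0.8] 1.84 1428
-49 78.0 0.22 0.22 [-48.9  78.   23. ] [-72.3   0.9] 1.64 1412
-48 77.4 0.74 -0.88 [-48.   77.4  23. ] [-72.1   1.7] 0.88 1407
-47 76.8 1.16 0.33 [-47.   76.8  23. ] [-71.6   1.2] -0.02 1389
-46 76.2 0.87 -0.45 [-46.   76.2  23. ] [-71.3   1.4] -0.49 1384
-45 75.6 2.97 -0.59 [-44.9  75.9  23. ] [-71.3   1. ] -0.33 1362
-44 75.0 5.87 -1.13 [-43.8  75.8  22.9] [-70.6   0. ] -1.01 1356
-43 74.4 8.21 -1.65 [-42.7  75.8  22.8] [-70.4   0.2] -1.52 1376
16.1083
```

View pics/top2.png

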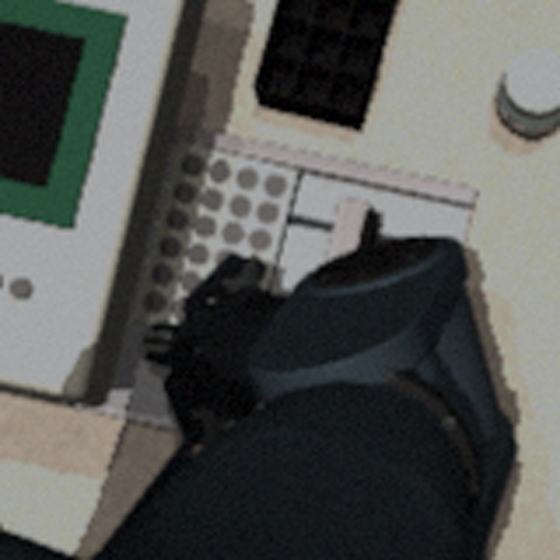

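The plate now lies along the fence in the crop, with its far end on the line from (210,145) to (300,165). I'll back off for an unobstructed measurement.

Run:
```python
from h import *
manip.move_l(P(-55,95,23),max_speed=.1);manip.move_l(P(-100,130,40),max_speed=.2);manip.move_l(P(-130,190,170),max_speed=.3)
for i in range(3):
    r=plate("top");print(r[1:])
p,d=manip.grab_frame("top");W=cloud("top",d);R=np.stack([W@ex*1000-OX,W@ey*1000-OY],-1);H=W[...,2]*1000
m=(d>0)&(H>21)&(H<31)
# plate back edge & robot-end edge slopes, nose bar
for nm,sel in [("plate",(R[...,0]>-140)&(R[...,0]<-45)&(R[...,1]>-58)&(R[...,1]<110)),("nose",(R[...,0]>-172)&(R[...,0]<-140)&(abs(R[...,1])<70)&(H<31))]:
    print(nm,cv2.minAreaRect(R[m&sel].astype(np.float32)))
cv2.imwrite("pics/top3.png",cv2.resize(p[120:245,155:305,::-1],None,fx=5,fy=5,interpolation=cv2.INTER_CUBIC))
print(manip.current_time())
```

```text
(array([-70.4,   1.3]), np.float64(-1.08), 1868, ((-70.34593200683594, 0.636932373046875), (126.3779525756836, 86.07947540283203), 89.09623718261719))
(array([-70.4,   1.6]), np.float64(-0.91), 1879, ((-70.34837341308594, 0.8182334899902344), (126.15547180175781, 86.05850982666016), 89.17424774169922))
(array([-70.4,   1.3]), np.float64(-1.15), 1859, ((-70.24404907226562, 0.7719802856445312), (126.83935546875, 86.5545425415039), 88.85252380371094))
plate ((-79.11921691894531, 3.077678680419922), (122.0865707397461, 68.38465881347656), 89.03227233886719)
nose ((-156.58457946777344, -10.509113311767578), (118.88204193115234, 29.382549285888672), 89.58570861816406)
17.7917
```

View pics/top3.png

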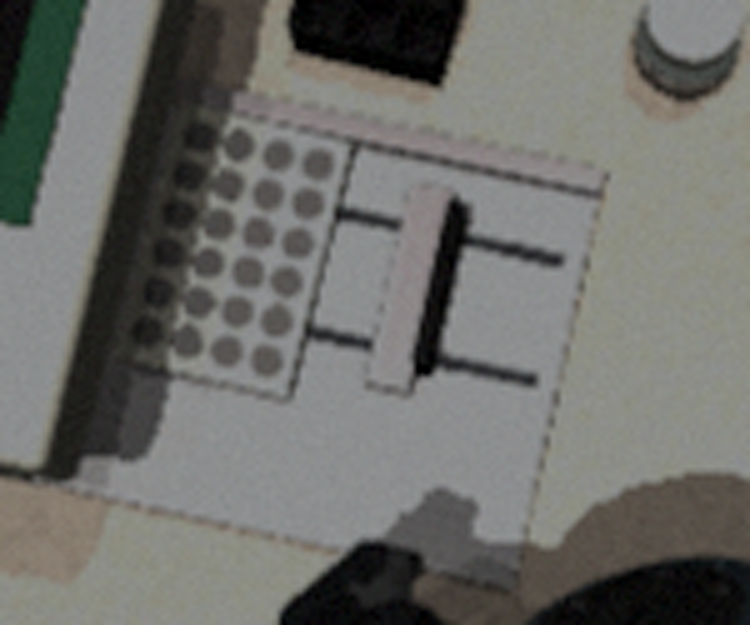

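The plate is at −1°, so one corner is still about 1.4 mm off the fence. One gentle push on the pusher-side half should correct it.

Run:
```python
from h import *
manip.move_l(P(-88,100,40),att(35,-1),max_speed=.3);manip.move_l(P(-88,90,22),max_speed=.1)
manip.move_l(P(-88,79.5,22),max_speed=.05)
x,y=-88,79.5
while y>73:
    y-=.5;x-=.3
    manip.move_l(P(x,y,22),max_speed=.02);manip.dwell(.05)
    F=np.mean([manip.current_force() for _ in range(6)],0);r=plate("top");print(round(x,1),round(y,1),(F@ey).round(2),(F@ex).round(2),tor(manip.current_ee_pos()),r[1],r[2])
    if F@ey>4: break
manip.move_l(P(x,95,23),max_speed=.1);manip.move_l(P(-100,130,40),max_speed=.2);manip.move_l(P(-130,190,170),max_speed=.3)
for i in range(4):
    r=plate("top");print(r[1:])
print(manip.current_time())
```

```text
-88.3 79.0 0.57 0.09 [-88.3  79.1  22. ] [-70.3   0.1] -1.21
-88.6 78.5 -0.09 0.04 [-88.6  78.5  22. ] [-70.4  -0.1] -1.22
-88.9 78.0 0.03 0.44 [-88.9  78.   22. ] [-70.3   0.1] -1.29
-89.2 77.5 -0.32 0.21 [-89.2  77.5  22. ] [-70.4  -0.2] -0.85
-89.5 77.0 -0.36 -0.05 [-89.5  77.   22. ] [-70.4  -0.1] -0.85
-89.8 76.5 0.24 0.33 [-89.8  76.5  22. ] [-70.5  -0.3] -0.31
-90.1 76.0 0.26 -0.56 [-90.1  76.   22. ] [-70.3  -0.7] -0.3
-90.4 75.5 2.17 0.88 [-90.3  75.7  22. ] [-70.4  -0.5] -0.39
-90.7 75.0 5.08 0.7 [-90.6  75.4  21.9] [-70.4  -0.6] -0.24
(array([-70.6,   1.2]), np.float64(0.14), 1863, ((-70.36726379394531, 0.6620903015136719), (86.62469482421875, 125.36505889892578), 0.2690869867801666))
(array([-70.6,   1.9]), np.float64(-0.15), 1850, ((-70.4188461303711, 0.7076911926269531), (86.52769470214844, 125.20246887207031), 0.00511985644698143))
(array([-70.6,   1.8]), np.float64(0.18), 1845, ((-70.60681915283203, 0.6671066284179688), (85.93179321289062, 125.34601593017578), 0.13073836266994476))
(array([-70.5,   1.4]), np.float64(0.02), 1852, ((-70.4891586303711, 0.5003623962402344), (124.92255401611328, 86.15745544433594), 89.78811645507812))
23.8917
```

The plate is square (about 0°) and flush. Now the paddle stroke, tilted 40° and watching the force.

Run:
```python
from h import *
A=att(40,-1)
manip.move_l(P(-225,60,170),A,max_speed=.25);manip.move_l(P(-225,0,110),max_speed=.25);manip.move_l(P(-225,0,28),max_speed=.2)
manip.move_l(P(-190,0,28),max_speed=.08)
def rep(x):
    F=np.mean([manip.current_force() for _ in range(4)],0);print(round(x,1),-(F@ex).round(2),(F@ey).round(2),F[2].round(2),tor(manip.current_ee_pos()));return -(F@ex)
x=-190
for x in (-180,-165,-150,-135,-120,-105,-90,-80,-70,-64):
    manip.move_l(P(x,0,28),max_speed=.05);f=rep(x)
    if f>18: print("STOP");break
print(manip.current_time())
p,d=manip.grab_frame("top");cv2.imwrite("pics/top4.png",p[80:280,100:360,::-1].repeat(2,0).repeat(2,1))
```

```text
-180 3.7 -0.12 -0.14 [-180.2   -0.2   28. ]
-165 4.7 -1.57 0.38 [-165.3   -0.2   28. ]
-150 4.66 -0.98 -0.28 [-150.4   -0.2   28. ]
-135 6.36 -0.08 -0.29 [-1.356e+02 -1.000e-01  2.800e+01]
-120 6.79 -0.17 0.48 [-1.207e+02 -1.000e-01  2.800e+01]
-105 8.13 -0.14 1.14 [-105.7   -0.2   28. ]
-90 8.96 0.2 0.65 [-90.8  -0.1  28. ]
-80 10.03 1.34 2.56 [-80.9  -0.1  28. ]
-70 10.34 -0.18 2.42 [-70.9  -0.1  28. ]
-64 9.87 0.35 2.08 [-65.   -0.1  27.9]
30.3333
```

View pics/top4.png

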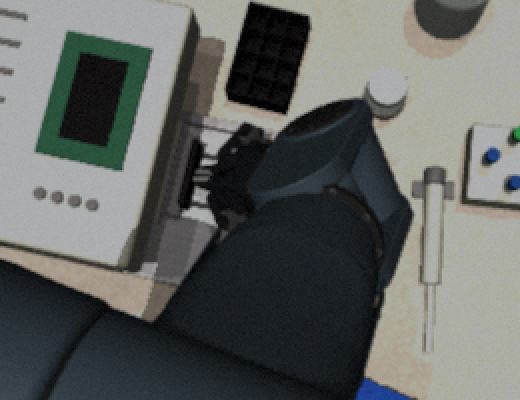

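The paddle (185,175) is nearly in, the force follows the spring, and the plate is in the tunnel. I'll continue gently to the end stop, then release.

Run:
```python
from h import *
x=-64.
while x<-48:
    x+=1; manip.move_l(P(x,0,28),max_speed=.02);manip.dwell(.05)
    F=np.mean([manip.current_force() for _ in range(5)],0);f=-F@ex;print(x,f.round(2),F[2].round(2),tor(manip.current_ee_pos()))
    if f>19: break
manip.dwell(.4);print((-manip.current_force()@ex).round(2))
manip.move_l(P(-150,0,28),max_speed=.08);manip.move_l(P(-215,0,28),max_speed=.1)
manip.move_l(P(-240,20,130),max_speed=.25);manip.move_l(P(-235,190,200),max_speed=.3)
manip.dwell(.3)
for c in("top","side"):
    p,d=manip.grab_frame(c)
    cv2.imwrite(f"pics/{c}5.png",p[:,:,::-1])
    W=cloud(c,d);R=np.stack([W@ex*1000-OX,W@ey*1000-OY],-1);H=W[...,2]*1000
    for nm,a,b,x0,x1 in [("paddle",48,62,-240,-40),("nose/plate",21,31,-240,20)]:
        m=(d>0)&(H>a)&(H<b)&(R[...,0]>x0)&(R[...,0]<x1)&(abs(R[...,1])<58)
        m=cv2.morphologyEx(m.astype(np.uint8),cv2.MORPH_OPEN,np.ones((2,2)))>0
        n,l,s,_=cv2.connectedComponentsWithStats(m.astype(np.uint8))
        for i in range(1,n):
            if s[i,4]>15:print(c,nm,s[i,4],np.percentile(R[l==i],[3,97],axis=0).round(1).tolist())
    for n in("tip_box","jar","pipette","tube_rack"):
        print(n,[np.round(r["at"],3).tolist() for r in manip.look_for(c,n)[:1]])
print(manip.current_time())
```

```text
-63.0 10.07 2.41 [-64.1  -0.1  27.9]
-62.0 9.91 1.94 [-63.2  -0.2  28. ]
-61.0 9.99 2.63 [-62.2  -0.1  27.9]
-60.0 10.75 1.68 [-61.2  -0.1  27.9]
-59.0 10.31 1.56 [-60.2  -0.1  28. ]
-58.0 10.43 1.82 [-59.2  -0.1  28. ]
-57.0 10.04 2.27 [-58.2  -0.1  27.9]
-56.0 10.75 2.72 [-57.2  -0.1  27.9]
-55.0 10.12 2.55 [-56.2  -0.1  27.9]
-54.0 10.71 1.64 [-55.2  -0.1  27.9]
-53.0 19.11 5.4 [-55.   -0.2  27.9]
18.56
top paddle 119 [[-175.8, -37.5], [-170.7, 38.3]]
top nose/plate 351 [[-169.7, -45.4], [-149.0, 48.4]]
tip_box [[0.745, -0.067, 0.024]]
jar [[0.701, -0.205, 0.061]]
pipette [[0.537, -0.263, 0.019]]
tube_rack [[0.606, -0.374, 0.049]]
side paddle 136 [[-172.9, -33.8], [-165.4, 39.1]]
side nose/plate 397 [[-166.4, -42.4], [-143.8, 48.7]]
tip_box [[0.738, -0.076, 0.03]]
jar [[0.691, -0.197, 0.044]]
pipette [[0.546, -0.257, 0.016]]
tube_rack [[0.598, -0.358, 0.045]]
38.3917
```

View pics/top5.png

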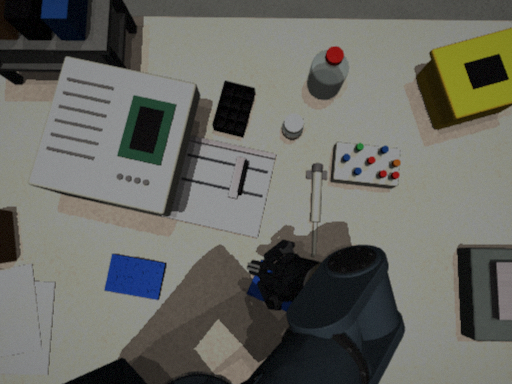

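The plate is out of sight under the head, the paddle is back at rest (240,176), and the bystanders haven't moved. The end stop was felt as a force jump from 10.7 to 19 N.

```bash
python3 -c "
from bench import manip
print(manip.current_force().round(2),manip.sign_off())"
```

```text
the job is handed in; nothing more can be done
[-0.54 -0.69 -0.94] None
```

The job is handed in: the plate was squared flush to the fence and the paddle pushed to its end stop, the pusher came back out by itself, and the things around it are where they were (about 38 s used, no verdict reported).

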